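Clear the chuck key and latch the lathe guard

TASK

Make the bench lathe safe to start: pull the chuck key straight up out of the chuck and stand it in the free bore of the wooden tool stand. Then push the sliding chuck guard along its rail over the chuck, against its spring ejector, until the catch on the headstock clicks and holds it shut by itself; let go once it has caught rather than forcing it against its rubber stop, and leave the other things on the bench where they are.

Things in the scene. Friction and masses are not known exactly. Their poses are not given: they have to be found in the camera images.
- key_hub (a point): centre of the hub of the steel T-handled chuck key, upright in a socket on top of the lathe chuck. Hub: upright cylinder 18 mm wide, 28 mm tall, its centre 84 mm above the key's tip; z points up the key. A cross bar 8 mm thick, 70 mm long runs through it along x. Below: 10 mm shank, 8 mm square tip, loose and 18 mm deep in the socket. About 0.13 kg
- free_bore (a point): centre of the mouth of the free bore of the tool stand, a fixed wooden block 60 x 170 x 50 mm, top at 50 mm. Bore: upright, round, 15 mm wide, 38 mm deep. y: along the block; two more bores 55 and 110 mm towards -y hold a wood-handled scriber and a steel bar, up to 117 mm above the bench. With the key fully in, its hub centre is 46 mm above this point
- guard_handle (a point): centre of the black handle on top of the clear sliding guard: upright plate 14 mm thick along y, 80 mm long along x, 34 mm tall, rising from the guard's top, 17 mm below this point. The guard closes along this point's +y (to headstock and chuck). Both sides of the handle are free for fingers (guard's top ends 9 mm past it on the -y side)
- guard (a joint): how far the guard stands open on its rail, m; less is further shut; starts 0.13 to 0.17. 0.6 kg, friction about 2 N. The catch clicks somewhere between 0.029 and 0.001: where exactly depends on how its housing is clamped and must be felt. A guard let go before the click is thrown back open by the ejector, to 32 mm short of the click
- catch_foot: foot of the catch on the headstock; housing clamped in slots, up to 14 mm either way. A spring ejector pushes the guard back, 4 N rising to 10 N over the last 32 mm. The push crests at 13 to 17 N as the guard's ramp lifts the catch lever, eases by 3 N or so, and 3 to 5 mm on the lever drops (click); 1.5 mm later a rubber stop, 8 N per mm, is felt: at most 8 N on it
- lathe: fixed grey bench lathe, origin under its middle, 200 mm deep (x), 540 mm long (y); +y is along the spindle to the headstock, -x the operator's side, open and low (nothing over 195 mm in front of the chuck). Headstock top 180 mm above the bench, catch on it up to 220 mm; chuck top 166 mm, guard's top 194 mm, its rail runs behind at x +82 mm
Things that resemble listed ones, but are neither listed nor needed, are in the scene too. Leave any red look-alike of the part that bears key_hub alone.

How it is judged:
By the outcome, as a careful person would: the job done as asked, in the order asked, and still so for the second after the job is handed in, with the robot touching nothing.
It also fails if it takes over 72 s, if anything falls off the work surface, if the arm or the gripper's body presses on something with over 40 N, if the wrist force passes 120 N, or if a joint passes its speed limit or range.

ROBOT

A 6-joint arm with a two-finger parallel gripper is mounted at the origin on the work surface. World frame = base frame: x ahead of the robot, y to its left, z up, the work surface at z = 0. Lengths are in m, angles in rad, forces in N, time in s.
With the tool pointing down it reaches from about 0.25 to 0.85 m from the base axis. Payload 12.5 kg.
Tool frame: the origin (TCP) lies at the centre of the arm's flange, where the gripper is bolted on; the fingertips stand 186 mm ahead of it and the grasp point (between the pads) lies 167 mm ahead of it; z points along the fingers, y is the direction in which the jaws open and shut (so a half turn about z gives the same grasp; the last joint's range is limited). The gripper opens to 93 mm and grips with 3 to 60 N. Pads are 15 mm wide; open, the fingers measure 128 mm over their backs; the gripper's body (75 mm by 188 mm) begins 65 mm behind the grasp point.
Start: joints at [1.1, 0.351, 1.652, -0, 1.139, -0.085], TCP at [0.207, 0.51, 0.405] pointing down, gripper open.
Joint ranges: [-2.75, 2.75], [-0.79, 2.1], [0.01, 2.65], [-1.57, 4.71], [0.07, 3.14], [-2.87, 2.87]. Speed limits (rad/s): [2.22, 2.22, 2.79, 3.14, 3.14, 3.14].

INTERFACE

Orientations are given as a unit quaternion [w, x, y, z].
In Python, from workcell import bot, optics gives the robot as it stands. The module is installed in compiled form; this text tells all that it offers.
- The arm moves only by the tool arm_command, never from a script. Its argument "steps" is a list that holds one entry, the list of rows, each a list of 7 numbers: the turn, a rotation vector about the world's x, y, z in rad, then the shift along the world's x, y, z in m, then the opening, from -1 (shut) to 1 (fully open). In form: [[[rx, ry, rz, dx, dy, dz, claw], ...]]. A call has 1 to 8 rows; each row is the pose to reach, as a shift and turn from the pose measured when the call began; what a row does not reach only later rows make up. A row lasts 1/8 s, in which the tool goes at most 62.5 mm and 10.7 degrees, less where a joint would pass 70% of its speed; a pose out of reach is approached as far as the arm can. A call with a gripper value outside its range is refused whole. The fingers move at their own pace and stop on an object; "squeeze" is the grip in N (left out, the last holds). Time passes only in rows, so rows that repeat a pose let the fingers close. It gives the time, the measured TCP pose, the force and the opening at its end, in the units of the state.
- bot.observe(): the state, without advancing time (a new reading comes with each control period).
- optics.snapshot(name): name is "side" or "top"; returns a dict with "img" (400x640x3 uint8, red, green, blue), "vfov" (degrees; the focal length in pixels is half the picture's height over the tangent of half this angle, whatever the lens; pixels are square), "cx", "cy" (the principal point, pixels), "rvec" (rotation vector, rad) and "tvec" (3), from world to camera coordinates, as OpenCV has them. Camera axes: x right, y down, z forward; pixel columns grow to the right and rows downward; lengths in m; the calibration is good to about 2 mm. A picture is of the moment at which its call begins. There is no depth.
- bot.finish_job(): hands the job in, once; it reports no verdict.
The state is a dict: "time_s": time; "joint_pos": joint angles; "qvel": joint speeds; "tau": joint torques, N m; "position": TCP position; "tcp_rot": TCP orientation; "contact_force": force on the tool from outside, world axes, zero at the start; "torque": the same for the moment, N m; "finger_gap": finger opening in m.
Only numpy, scipy, OpenCV 4.12 (cv2) and the standard library are available. Lean on these libraries where they do the work, as an engineer would, in place of code of your own. Each camera call takes 0.05 s, during which the arm holds its last target. There are 200 camera calls.

## Working session

There is one attempt and no reset: what is moved stays moved. The work goes in short steps, Python scripts to look and compute and a tool call to move; the robot and the scene stay as the last step left them, time stands still between calls to the robot, and variables do not carry over. Pictures are saved under pics/ and viewed, about 8 in all and at most 12, crops included, and the job is handed in when it is done.

Besides the shell and the picture viewer there is one more tool, called after ">>>" by a JSON object that holds its "method" and its "body", one argument or row to a line. arm_command: Moves the arm, as the interface text tells. Its arguments: {"type":"object","properties":{"steps":{"type":"array"},"squeeze":{"type":"number"}},"required":["steps"]}

```bash
mkdir -p pics; cat > h.py <<'E'
import numpy as np, cv2
from workcell import bot, optics
def snap(n):
    s=optics.snapshot(n); f=200/np.tan(np.radians(s["vfov"])/2)
    K=np.array([[f,0,s["cx"]],[0,f,s["cy"]],[0,0,1]]); R=cv2.Rodrigues(np.array(s["rvec"],float))[0]; t=np.array(s["tvec"],float).ravel()
    return s["img"],K,R,t
def ray(c,p):
    _,K,R,t=c; d=R.T@np.linalg.solve(K,[p[0],p[1],1.]); return -R.T@t,d
def onz(c,p,z):
    o,d=ray(c,p); return o+d*(z-o[2])/d[2]
def tri(c1,p1,c2,p2):
    o1,d1=ray(c1,p1);o2,d2=ray(c2,p2); s=np.linalg.lstsq(np.c_[d1,-d2],o2-o1,rcond=None)[0]
    a,b=o1+s[0]*d1,o2+s[1]*d2; return (a+b)/2,np.linalg.norm(a-b)
def proj(c,P):
    _,K,R,t=c; q=K@(R@np.array(P)+t); return q[:2]/q[2]
def save(n,im): cv2.imwrite("pics/"+n+".png",cv2.cvtColor(im,cv2.COLOR_RGB2BGR))
E
python3 - <<'E'
from h import *
for n in("side","top"):
    c=snap(n); save(n+"0",c[0]); print(n,c[1][0,0],c[1][:2,2],-c[2].T@c[3],c[2][2])
print(bot.observe())
E
```

```text
side 500.5448469322762 [319.00611369 204.0264494 ] [-0.17576452 -0.26628977  0.82019094] [ 0.6825052   0.33063579 -0.65181794]
top 365.87425003481536 [318.70318142 198.36424307] [0.41346801 0.08403289 0.86526251] [ 0.20151823 -0.0083477  -0.97944919]
{'time_s': 0.1, 'joint_pos': array([ 1.10038648e+00,  3.51156409e-01,  1.65233525e+00, -1.81876027e-05,
        1.13910900e+00, -8.45959780e-02]), 'qvel': array([ 0.00060811, -0.00083804, -0.00436148, -0.00011446, -0.00243553,
        0.00019512]), 'tau': array([ 2.18031440e-03, -4.98028886e+01, -2.85706758e+01,  7.01105967e-02,
        2.39034276e-02, -9.19181207e-05]), 'position': array([0.20689621, 0.50947893, 0.40427883]), 'tcp_rot': array([-1.30132698e-04,  1.91708953e-01,  9.81451692e-01, -4.86984362e-04]), 'contact_force': array([-0.67524718,  0.17344919, -0.95150613]), 'torque': array([ 0.03440906, -0.01870768, -0.01954614]), 'finger_gap': 0.0930320898134871}
```

View pics/side0.png

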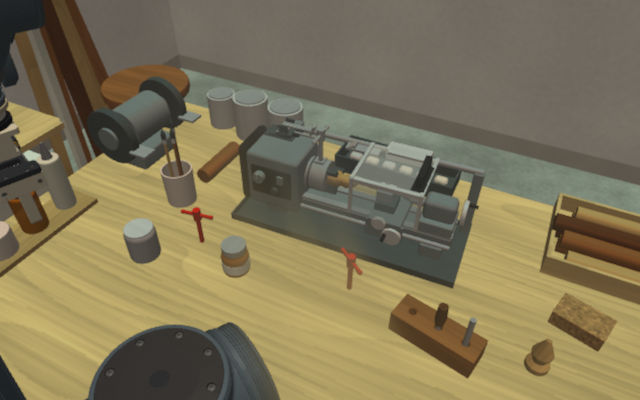

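View pics/top0.png

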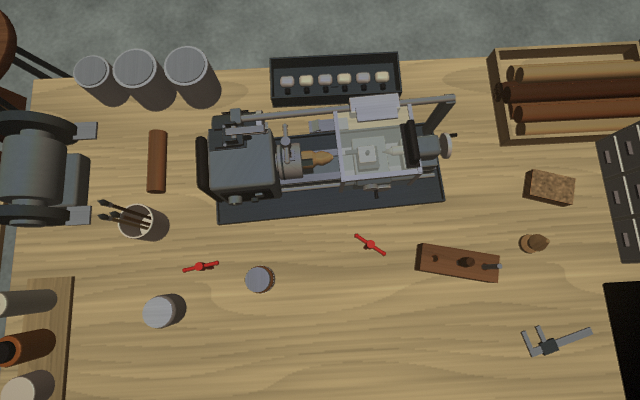

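Candidates for the key: steel T in the chuck (top about (286,137), side about (318,140)); the red look-alikes are at top (200,267) and (370,244). I choose the one in the chuck and will check it in a close crop.

```bash
python3 - <<'E'
from h import *
a=cv2.imread("pics/side0.png");b=cv2.imread("pics/top0.png")
A=cv2.resize(a[110:210,230:496],(798,300),interpolation=cv2.INTER_CUBIC)
B=cv2.resize(b[90:190,195:461],(798,300),interpolation=cv2.INTER_CUBIC)
cv2.imwrite("pics/crop1.png",np.vstack([A,B]))
C=cv2.resize(a[285:375,380:500],(480,360),interpolation=cv2.INTER_CUBIC)
D=cv2.resize(b[235:290,405:510],(480,251),interpolation=cv2.INTER_CUBIC)
cv2.imwrite("pics/crop2.png",np.clip(np.vstack([C,D[:240]])*1.6,0,255).astype(np.uint8))
E
```

```text
(no output)
```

View pics/crop1.png

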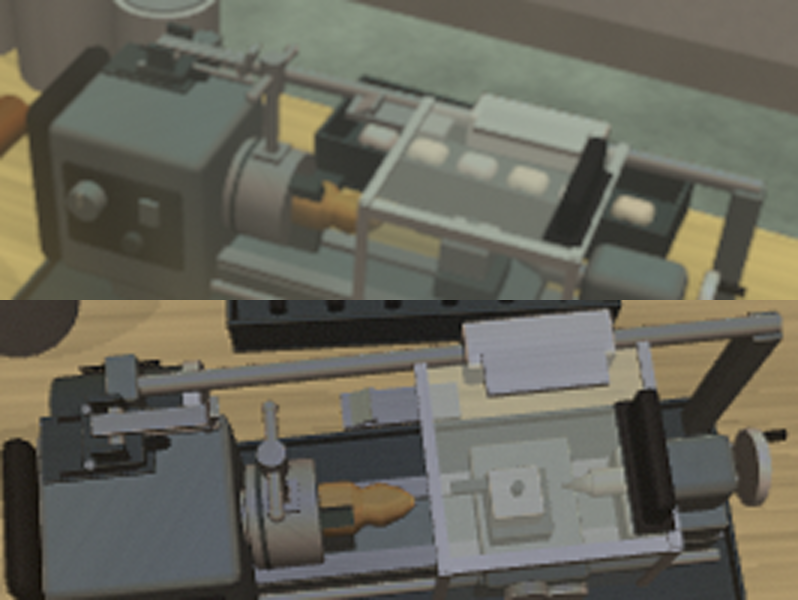

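View pics/crop2.png

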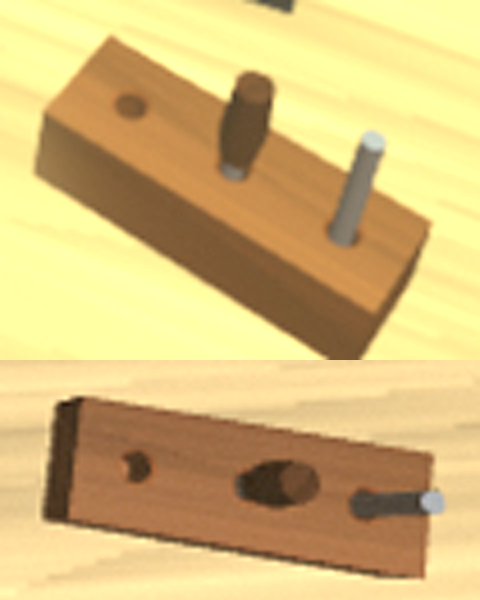

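The steel T key stands in the chuck: hub at side (320.7,130.7) and top (285,141). The bar runs from top (284.5,124.5) to (289,158). The free bore is at side (412.5,311) and top (434.8,258.4), and the black guard handle is at about top (411,144).

```bash
python3 - <<'E'
from h import *
S=snap("side");T=snap("top")
np.set_printoptions(precision=4,suppress=True)
def T1(x,y): return (195+x/3,90+(y-300)/3)
def S1(x,y): return (230+x/3,110+y/3)
# bore
bs,bt=(412.5,311.2),(434.75,258.4)
print("bore",onz(S,bs,.05),onz(T,bt,.05),tri(S,bs,T,bt))
# hub top (z=.246) and bar
print("hubtri",tri(S,S1(272,62),T,T1(270,453)))
print("hub z.246 top",onz(T,T1(271,453),.246),"side",onz(S,S1(272,55),.246))
e1,e2=onz(T,T1(268,403),.232),onz(T,T1(281,512),.232);print("bar",e1,e2,np.linalg.norm(e1-e2))
s1,s2=onz(S,S1(250,97),.232),onz(S,S1(297,50),.232);print("barS",s1,s2,np.linalg.norm(s1-s2))
def dirn(a,b,z):
    d=onz(T,a,z)-onz(T,b,z);print("yaw(+y dir)",np.degrees(np.arctan2(-d[0],d[1])),onz(T,a,z),onz(T,b,z))
dirn(T1(140,384),T1(760,326),.2)
dirn((217,222),(443,202),.01)
dirn(T1(440,577),T1(678,548),.194)
# stand edges, top face
D=lambda x,y:(405+x/4.571,235+(y-360)/4.571)
dirn(D(82,398),D(432,455),.05); dirn(D(70,520),D(425,577),.05)
# handle dark mask
g=T[0].astype(int).max(2); m=((g<45)).astype(np.uint8); m[:,:395]=0;m[:,430:]=0;m[:115]=0;m[175:]=0
n,l,st,ce=cv2.connectedComponentsWithStats(m);print(st[1:],ce[1:])
crop=T[0][115:172,398:424].max(2); print(crop[::4])
for p in [(656,392),(638,396),(672,522),(646,532)]: print("htop",onz(T,T1(*p),.228))
for p in [(595,137),(608,140),(572,245),(548,238)]: print("hS",S1(*p),onz(S,S1(*p),.228),onz(S,S1(*p),.194))
E
```

```text
bore [ 0.4321 -0.1716  0.05  ] [ 0.4328 -0.1705  0.05  ] (array([ 0.433 , -0.1712,  0.0486]), np.float64(0.0006078706555845737))
hubtri (array([0.6518, 0.1335, 0.2382]), np.float64(0.0008989412029873782))
hub z.246 top [0.6486 0.1327 0.246 ] side [0.6493 0.1319 0.246 ]
bar [0.6864 0.1344 0.232 ] [0.6161 0.1291 0.232 ] 0.07050702465017139
barS [0.6132 0.1311 0.232 ] [0.684  0.1283 0.232 ] 0.07085172092369023
yaw(+y dir) 2.5904125002837053 [0.7179 0.2194 0.2   ] [ 0.7362 -0.1867  0.2   ]
yaw(+y dir) 2.0181701470141555 [0.5456 0.3192 0.01  ] [ 0.5646 -0.2181  0.01  ]
yaw(+y dir) 4.030253252178077 [0.5801 0.0333 0.194 ] [ 0.5908 -0.1184  0.194 ]
yaw(+y dir) -12.393583747684097 [ 0.4671 -0.1482  0.05  ] [ 0.4308 -0.3134  0.05  ]
yaw(+y dir) -12.11976820834971 [ 0.4096 -0.1361  0.05  ] [ 0.3741 -0.3013  0.05  ]
[[400 118  30  50 712]
 [429 130   1   2   2]
 [423 167   4   2   8]
 [428 167   2   2   4]
 [424 171   6   2   8]] [[412.1573 141.8876]
 [429.     130.5   ]
 [424.5    167.5   ]
 [428.5    167.5   ]
 [426.     171.25  ]]
[[163 167 165 167 165 165 164 164 165 168 120 138 149 145 149
[... 1379 characters left out ...]
07 131 141  77  45  41  48  44  50  48  44  56  55
   74  67 117 125 155 142  67  41]
 [156 156 157 157 157 156 156 155 156 157 158 158 155 156 156 156 157 156
  157 158 132 145 154 159 110  52]]
htop [ 0.6822 -0.1055  0.228 ]
htop [ 0.6802 -0.0941  0.228 ]
htop [ 0.5982 -0.1063  0.228 ]
htop [ 0.5928 -0.09    0.228 ]
hS (428.33333333333337, 155.66666666666666) [ 0.6827 -0.0983  0.228 ] [ 0.732  -0.0886  0.194 ]
hS (432.66666666666663, 156.66666666666666) [ 0.6834 -0.1072  0.228 ] [ 0.7327 -0.0981  0.194 ]
hS (420.66666666666663, 191.66666666666669) [ 0.5628 -0.1199  0.228 ] [ 0.6052 -0.1115  0.194 ]
hS (412.66666666666663, 189.33333333333331) [ 0.5626 -0.1043  0.228 ] [ 0.605 -0.095  0.194]
```

>>> {"method": "arm_command", "body": {
  "steps": [
    [[0,0,0.05,0.03,-0.03,0.055,-0.1],[0,0,0.1,0.08,-0.07,0.06,-0.1],[0,0,0.16,0.13,-0.11,0.06,-0.1],[0,0,0.22,0.18,-0.15,0.06,-0.1],[0,0,0.28,0.22,-0.19,0.06,-0.1],[0,0,0.34,0.26,-0.23,0.06,-0.1],[0,0,0.4,0.3,-0.26,0.06,-0.1],[0,0,0.43,0.34,-0.29,0.06,-0.1]]
  ],
  "squeeze": 25
}}

```text
time_s: 1.2
position: [0.5481, 0.2181, 0.4644]
tcp_rot: [-0.0, -0.023, 1.0, -0.0]
contact_force: [-0.5, 0.8, 0.3]
finger_gap: 0.0422
```

>>> {"method": "arm_command", "body": {
  "steps": [
    [[0,0,0,0.04,-0.035,0,-0.1],[0,0,0,0.08,-0.07,0,-0.1],[0,0,0,0.102,-0.086,0,-0.1],[0,0,0,0.102,-0.086,-0.01,-0.1],[0,0,0,0.102,-0.086,-0.01,-0.1]]
  ]
}}

```text
time_s: 1.82
position: [0.6495, 0.1326, 0.453]
tcp_rot: [-0.001, -0.023, 1.0, -0.0]
contact_force: [-0.7, -0.1, -0.3]
finger_gap: 0.0417
```

```bash
python3 - <<'E'
from h import *
S=snap("side");T=snap("top")
A=cv2.resize(S[0][80:180,250:383],(798,600),interpolation=cv2.INTER_CUBIC)
save("crop3",A); print(bot.observe()["position"])
E
```

```text
[0.64947034 0.13297354 0.45439679]
```

View pics/crop3.png

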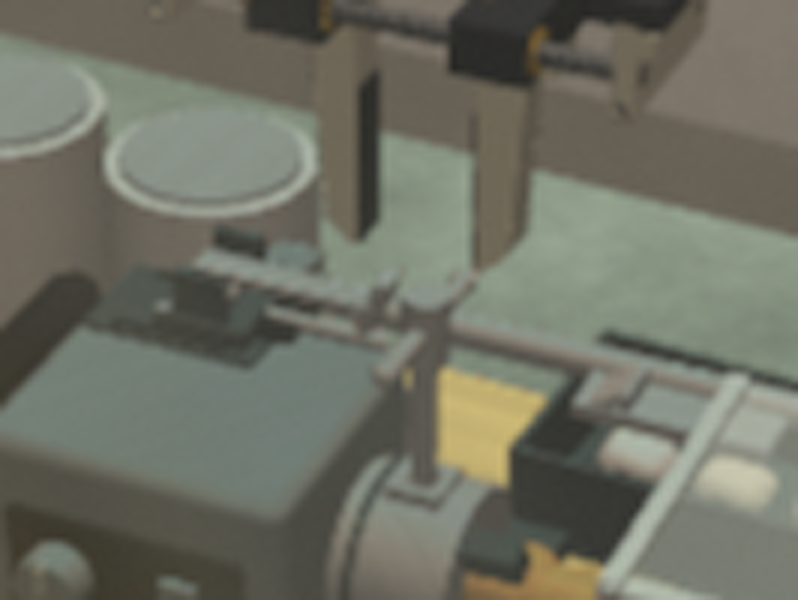

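The fingers hang over the hub, one each side (crop: fingers at x≈360 and 490, hub at 430). Next I descend and grip.

>>> {"method": "arm_command", "body": {
  "steps": [
    [[0,0,0,0,0,-0.015,-0.1],[0,0,0,0,0,-0.03,-0.1],[0,0,0,0,0,-0.046,-0.1],[0,0,0,0,0,-0.048,-0.1],[0,0,0,0,0,-0.048,-1],[0,0,0,0,0,-0.048,-1],[0,0,0,0,0,-0.048,-1],[0,0,0,0,0,-0.048,-1]]
  ],
  "squeeze": 20
}}

```text
time_s: 2.92
position: [0.6495, 0.1329, 0.4069]
tcp_rot: [0.0, -0.023, 1.0, -0.0]
contact_force: [-0.0, -0.6, 1.6]
finger_gap: 0.0177
```

>>> {"method": "arm_command", "body": {
  "steps": [
    [[0,0,0,0,0,0.006,-1],[0,0,0,0,0,0.015,-1],[0,0,0,0,0,0.027,-1],[0,0,0,0,0,0.045,-1],[0,0,0,0,0,0.07,-1],[0,0,0,0,0,0.1,-1],[0,0,0,0,0,0.125,-1],[0,0,0,0,0,0.125,-1]]
  ]
}}

```text
time_s: 3.92
position: [0.6493, 0.1329, 0.5346]
tcp_rot: [0.002, -0.023, 1.0, -0.0]
contact_force: [-0.6, 0.6, -1.9]
finger_gap: 0.0177
```

>>> {"method": "arm_command", "body": {
  "steps": [
    [[0,0,0,-0.02,-0.025,0,-1],[0,0,0,-0.05,-0.07,0,-1],[0,0,0,-0.085,-0.12,0,-1],[0,0,0,-0.12,-0.17,0,-1],[0,0,0,-0.155,-0.22,0,-1],[0,0,0,-0.185,-0.265,0,-1],[0,0,0,-0.207,-0.292,0,-1],[0,0,0,-0.216,-0.304,0,-1]]
  ]
}}

```text
time_s: 4.92
position: [0.4323, -0.1721, 0.5341]
tcp_rot: [0.002, -0.022, 1.0, 0.0]
contact_force: [0.3, 0.2, -0.4]
finger_gap: 0.0177
```

>>> {"method": "arm_command", "body": {
  "steps": [
    [[0,0,0,0,0,-0.03,-1],[0,0,0,0,0,-0.07,-1],[0,0,0,0,0,-0.11,-1],[0,0,0,0,0,-0.15,-1],[0,0,0,0,0,-0.18,-1],[0,0,0,0,0,-0.198,-1],[0,0,0,0,0,-0.202,-1],[0,0,0,0,0,-0.202,-1]]
  ]
}}

```text
time_s: 5.92
position: [0.4325, -0.1719, 0.3323]
tcp_rot: [0.002, -0.022, 1.0, 0.0]
contact_force: [1.1, -0.2, -1.1]
finger_gap: 0.0175
```

```bash
python3 - <<'E'
from h import *
S=snap("side");T=snap("top"); p=bot.observe()["position"]; print(p, bot.observe()["contact_force"])
z=p[2]-.4069+.148
print("tip expect",proj(S,[p[0],p[1],z]),proj(T,[p[0],p[1],z]),"bore now",proj(S,[.433,-.171,.05]))
A=cv2.resize(S[0][250:375,370:500],(624,600),interpolation=cv2.INTER_CUBIC)
save("crop4",A); save("top4",T[0])
E
```

```text
[ 0.43253831 -0.17201798  0.33280976] [-0.37233812 -0.02969944 -0.17063294]
tip expect [414.48080173 303.15274028] [438.93260206 258.01562243] bore now [412.34676946 310.71930314]
```

View pics/crop4.png

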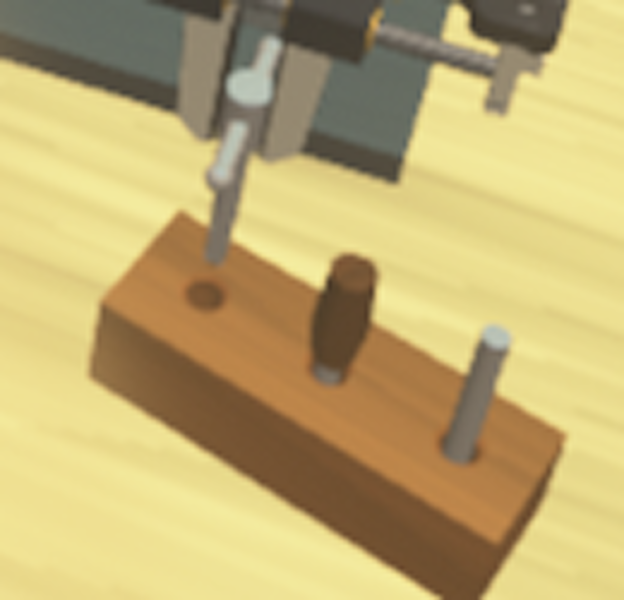

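Crop: the key tip at (215,262) stands just above the bore at (205,295), close to the projected positions, so I insert slowly.

>>> {"method": "arm_command", "body": {
  "steps": [
    [[0,0,0,0.0005,0.0008,-0.008,-1],[0,0,0,0.0005,0.0008,-0.016,-1],[0,0,0,0.0005,0.0008,-0.022,-1],[0,0,0,0.0005,0.0008,-0.026,-1],[0,0,0,0.0005,0.0008,-0.029,-1],[0,0,0,0.0005,0.0008,-0.032,-1],[0,0,0,0.0005,0.0008,-0.034,-1]]
  ]
}}

```text
time_s: 6.9
position: [0.433, -0.1712, 0.2987]
tcp_rot: [0.003, -0.022, 1.0, -0.0]
contact_force: [-0.2, -0.3, -0.8]
finger_gap: 0.0173
```

Tip at about 0.04 m, so it is inside the bore with no contact.

>>> {"method": "arm_command", "body": {
  "steps": [
    [[0,0,0,0,0,-0.006,-1],[0,0,0,0,0,-0.012,-1],[0,0,0,0,0,-0.018,-1],[0,0,0,0,0,-0.022,-1],[0,0,0,0,0,-0.025,-1],[0,0,0,0,0,-0.0265,-1]]
  ]
}}

```text
time_s: 7.65
position: [0.433, -0.1712, 0.272]
tcp_rot: [0.002, -0.022, 1.0, -0.0]
contact_force: [-0.1, 0.8, -1.1]
finger_gap: 0.0176
```

>>> {"method": "arm_command", "body": {
  "steps": [
    [[0,0,0,0,0,-0.001,-1],[0,0,0,0,0,-0.002,-1],[0,0,0,0,0,-0.002,-1]]
  ]
}}

```text
time_s: 8.02
position: [0.4333, -0.1713, 0.2707]
tcp_rot: [0.003, -0.022, 1.0, -0.0]
contact_force: [0.4, 0.5, 7.6]
finger_gap: 0.0178
```

Seated (7.6 N upward). Release and rise.

>>> {"method": "arm_command", "body": {
  "steps": [
    [[0,0,0,0,0,0.0005,-0.35],[0,0,0,0,0,0.0005,-0.35],[0,0,0,0,0,0.0005,-0.35],[0,0,0,0,0,0.02,-0.35],[0,0,0,0,0,0.05,-0.35],[0,0,0,0,0,0.09,-0.35],[0,0,0,0,0,0.14,-0.35],[0,0,0,0,0,0.19,-0.35]]
  ]
}}

```text
time_s: 9.02
position: [0.4331, -0.1712, 0.4623]
tcp_rot: [0.003, -0.022, 1.0, -0.0]
contact_force: [0.7, -0.1, -1.3]
finger_gap: 0.0301
```

```bash
python3 - <<'E'
from h import *
S=snap("side");T=snap("top"); print(bot.observe()["position"])
A=cv2.resize(S[0][250:375,370:500],(416,400),interpolation=cv2.INTER_CUBIC)
B=cv2.resize(T[0][100:190,360:450],(400,400),interpolation=cv2.INTER_CUBIC)
save("crop5",np.hstack([A,B[:,:384]]))
E
```

```text
[ 0.43368613 -0.17147633  0.46543256]
```

View pics/crop5.png

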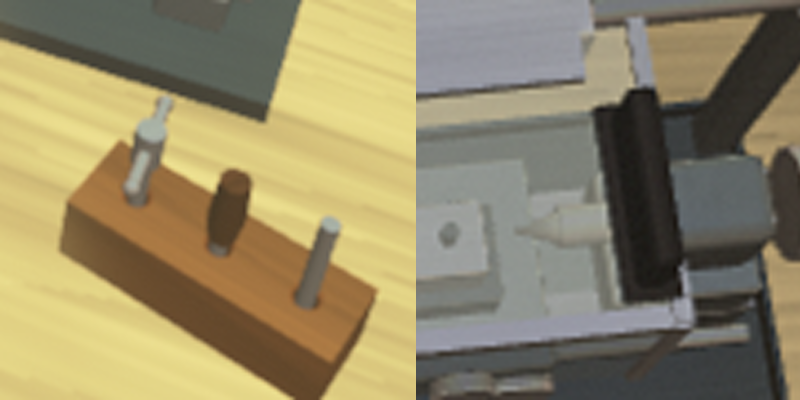

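The key stands in the bore and the handle is unchanged (its top face runs from about top (409,121) to (417,165)). Now to the guard handle.

>>> {"method": "arm_command", "body": {
  "steps": [
    [[0,0,0,0.03,0.01,0,0.07],[0,0,0,0.07,0.025,0,0.07],[0,0,0,0.11,0.04,0,0.07],[0,0,0,0.15,0.055,0,0.07],[0,0,0,0.185,0.067,0,0.07],[0,0,0,0.2045,0.072,0,0.07],[0,0,0,0.2045,0.072,-0.02,0.07],[0,0,0,0.2045,0.072,-0.03,0.07]]
  ]
}}

```text
time_s: 10.12
position: [0.6381, -0.0994, 0.4332]
tcp_rot: [0.005, -0.022, 1.0, -0.002]
contact_force: [0.2, -0.0, -0.7]
finger_gap: 0.0496
```

```bash
python3 - <<'E'
from h import *
S=snap("side"); p=bot.observe()["position"];print(p)
print(proj(S,[p[0],p[1],.228]))
save("crop6",cv2.resize(S[0][90:220,340:500],(640,520),interpolation=cv2.INTER_CUBIC))
E
```

```text
[ 0.6379495  -0.09945836  0.43251342]
[422.28272244 167.40789201]
```

View pics/crop6.png

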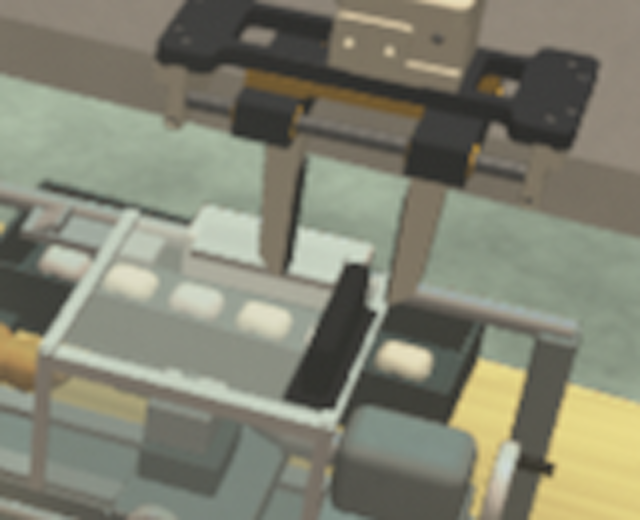

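The projected handle centre, crop (329,310), falls on the black handle and the fingers straddle it. Descend and grip.

>>> {"method": "arm_command", "body": {
  "steps": [
    [[0,0,0,0,0,-0.015,0.07],[0,0,0,0,0,-0.03,0.07],[0,0,0,0,0,-0.04,0.07],[0,0,0,0,0,-0.043,0.07],[0,0,0,0,0,-0.043,-1],[0,0,0,0,0,-0.043,-1],[0,0,0,0,0,-0.043,-1],[0,0,0,0,0,-0.043,-1]]
  ],
  "squeeze": 35
}}

```text
time_s: 11.18
position: [0.638, -0.0996, 0.3898]
tcp_rot: [0.005, -0.022, 1.0, -0.002]
contact_force: [0.4, -2.1, 1.0]
finger_gap: 0.0144
```

>>> {"method": "arm_command", "body": {
  "steps": [
    [[0,0,0,-0.0003,0.006,0,-1],[0,0,0,-0.0007,0.016,0,-1],[0,0,0,-0.0012,0.028,0,-1],[0,0,0,-0.0017,0.04,0,-1],[0,0,0,-0.0022,0.05,0,-1],[0,0,0,-0.0026,0.058,0,-1],[0,0,0,-0.0027,0.062,0,-1],[0,0,0,-0.0027,0.062,0,-1]]
  ]
}}

```text
time_s: 12.18
position: [0.635, -0.0367, 0.3898]
tcp_rot: [0.005, -0.023, 1.0, -0.002]
contact_force: [-4.5, 1.5, 2.8]
finger_gap: 0.0139
```

>>> {"method": "arm_command", "body": {
  "steps": [
    [[0,0,0,-0.001,0.003,0,-1],[0,0,0,-0.0013,0.006,0,-1],[0,0,0,-0.0015,0.01,0,-1],[0,0,0,-0.0018,0.014,0,-1],[0,0,0,-0.002,0.018,0,-1],[0,0,0,-0.0022,0.022,0,-1],[0,0,0,-0.0023,0.024,0,-1],[0,0,0,-0.0023,0.024,0,-1]]
  ]
}}

```text
time_s: 13.18
position: [0.6333, -0.0129, 0.3898]
tcp_rot: [0.006, -0.023, 1.0, -0.002]
contact_force: [5.8, -4.8, -3.1]
finger_gap: 0.0135
```

>>> {"method": "arm_command", "body": {
  "steps": [
    [[0,0,0,0.0006,0.001,0,-1],[0,0,0,0.0005,0.003,0,-1],[0,0,0,0.0004,0.005,0,-1],[0,0,0,0.0003,0.007,0,-1],[0,0,0,0.0002,0.009,0,-1],[0,0,0,0.0001,0.011,0,-1],[0,0,0,0.0001,0.012,0,-1],[0,0,0,0.0001,0.012,0,-1]]
  ]
}}

```text
time_s: 14.18
position: [0.6331, -0.0022, 0.3898]
tcp_rot: [0.005, -0.022, 1.0, -0.004]
contact_force: [-4.7, -14.2, 2.1]
finger_gap: 0.0141
```

>>> {"method": "arm_command", "body": {
  "steps": [
    [[0,0,0,-0.0004,0.0015,0,-1],[0,0,0,-0.0004,0.002,0,-1],[0,0,0,-0.0004,0.002,0,-1]]
  ]
}}

```text
time_s: 14.55
position: [0.6329, -0.0015, 0.3898]
tcp_rot: [0.006, -0.022, 1.0, -0.006]
contact_force: [0.8, -14.0, -0.7]
finger_gap: 0.014
```

>>> {"method": "arm_command", "body": {
  "steps": [
    [[0,0,0,0,0.0018,0,-1],[0,0,0,0,0.0022,0,-1],[0,0,0,0,0.0022,0,-1]]
  ]
}}

```text
time_s: 14.92
position: [0.6329, -0.0007, 0.3898]
tcp_rot: [0.006, -0.021, 1.0, -0.007]
contact_force: [-0.3, -15.7, 0.2]
finger_gap: 0.0139
```

>>> {"method": "arm_command", "body": {
  "steps": [
    [[0.004,0,0,0,0.0016,0,-1],[0.007,0,0,0,0.0018,0,-1],[0.007,0,0,0,0.0018,0,-1]]
  ]
}}

```text
time_s: 15.3
position: [0.6329, -0.0004, 0.3898]
tcp_rot: [0.006, -0.021, 1.0, -0.005]
contact_force: [-1.2, -14.5, 0.7]
finger_gap: 0.0139
```

>>> {"method": "arm_command", "body": {
  "steps": [
    [[0.004,0,0,0,0.0016,0,-1],[0.007,0,0,0,0.0018,0,-1],[0.007,0,0,0,0.0018,0,-1]]
  ]
}}

```text
time_s: 15.68
position: [0.6329, -0.0001, 0.3898]
tcp_rot: [0.005, -0.021, 1.0, -0.004]
contact_force: [-0.5, -15.2, 0.9]
finger_gap: 0.0137
```

```bash
cat > st.py <<'E'
from workcell import bot
from scipy.spatial.transform import Rotation as R
o=bot.observe();q=o["tcp_rot"];r=R.from_quat([q[1],q[2],q[3],q[0]])
print(o["time_s"],"grasp",(o["position"]+r.apply([0,0,.167])).round(5),"tcp",o["position"].round(5),"zdir",r.apply([0,0,1]).round(4),"F",o["contact_force"].round(2),"gap",round(o["finger_gap"],4))
E
python3 st.py
```

```text
15.675 grasp [ 0.63471 -0.00126  0.2228 ] tcp [ 6.3285e-01 -6.0000e-05  3.8978e-01] zdir [ 0.0111 -0.0072 -0.9999] F [ -0.5  -15.17   0.94] gap 0.0137
```

>>> {"method": "arm_command", "body": {
  "steps": [
    [[0.004,0,0,0,0.0017,0,-1],[0.007,0,0,0,0.0021,0,-1],[0.007,0,0,0,0.0021,0,-1]]
  ]
}}

```text
time_s: 16.05
position: [0.6328, 0.0005, 0.3898]
tcp_rot: [0.005, -0.021, 1.0, -0.002]
contact_force: [-1.3, -15.5, 0.3]
finger_gap: 0.0137
```

```bash
python3 st.py
```

```text
16.05 grasp [ 6.3464e-01 -2.1000e-04  2.2279e-01] tcp [6.3282e-01 4.9000e-04 3.8978e-01] zdir [ 0.0109 -0.0042 -0.9999] F [ -1.25 -15.48   0.32] gap 0.0137
```

>>> {"method": "arm_command", "body": {
  "steps": [
    [[0.004,0,0,0,0.0017,0,-1],[0.006,0,0,0,0.0021,0,-1],[0.006,0,0,0,0.0021,0,-1]]
  ]
}}

```text
time_s: 16.42
position: [0.6328, 0.001, 0.3898]
tcp_rot: [0.005, -0.02, 1.0, -0.001]
contact_force: [-1.2, -15.7, 0.0]
finger_gap: 0.0137
```

```bash
python3 st.py
```

```text
16.425 grasp [6.3463e-01 6.0000e-04 2.2282e-01] tcp [0.63281 0.00103 0.38981] zdir [ 0.0109 -0.0026 -0.9999] F [ -1.17 -15.66   0.04] gap 0.0137
```

>>> {"method": "arm_command", "body": {
  "steps": [
    [[0.003,0,0,0,0.0018,0,-1],[0.005,0,0,0,0.0023,0,-1],[0.005,0,0,0,0.0023,0,-1]]
  ]
}}

```text
time_s: 16.8
position: [0.6328, 0.0017, 0.3898]
tcp_rot: [0.005, -0.02, 1.0, -0.001]
contact_force: [-2.1, -16.2, 0.4]
finger_gap: 0.0133
```

```bash
python3 st.py
```

```text
16.8 grasp [0.63458 0.00138 0.2228 ] tcp [0.6328  0.00172 0.38979] zdir [ 0.0107 -0.002  -0.9999] F [ -2.1  -16.17   0.38] gap 0.0133
```

>>> {"method": "arm_command", "body": {
  "steps": [
    [[0.003,0,0,-0.0002,0.0018,0,-1],[0.005,0,0,-0.0002,0.0024,0,-1],[0.005,0,0,-0.0002,0.0024,0,-1]]
  ]
}}

```text
time_s: 17.18
position: [0.6327, 0.0026, 0.3898]
tcp_rot: [0.006, -0.02, 1.0, -0.001]
contact_force: [0.2, -15.1, -0.4]
finger_gap: 0.0138
```

```bash
python3 st.py
```

```text
17.175 grasp [0.63453 0.00235 0.22283] tcp [0.63268 0.00256 0.38982] zdir [ 0.0111 -0.0013 -0.9999] F [  0.24 -15.06  -0.41] gap 0.0138
```

>>> {"method": "arm_command", "body": {
  "steps": [
    [[0.003,0,0,0,0.0018,0,-1],[0.004,0,0,0,0.0022,0,-1],[0.004,0,0,0,0.0022,0,-1]]
  ]
}}

```text
time_s: 17.55
position: [0.6327, 0.0035, 0.3898]
tcp_rot: [0.005, -0.02, 1.0, -0.001]
contact_force: [-2.6, -13.0, -0.0]
finger_gap: 0.0137
```

```bash
python3 st.py
```

```text
17.55 grasp [0.63448 0.0033  0.2228 ] tcp [0.63266 0.00347 0.38979] zdir [ 0.0109 -0.001  -0.9999] F [ -2.6  -13.01  -0.02] gap 0.0137
```

>>> {"method": "arm_command", "body": {
  "steps": [
    [[0.003,0,0,-0.0002,0.0014,0,-1],[0.003,0,0,-0.0002,0.0018,0,-1],[0.003,0,0,-0.0002,0.0018,0,-1]]
  ]
}}

```text
time_s: 17.92
position: [0.6326, 0.0042, 0.3898]
tcp_rot: [0.006, -0.02, 1.0, -0.001]
contact_force: [0.7, -12.7, -0.3]
finger_gap: 0.0135
```

```bash
python3 st.py
```

```text
17.925 grasp [0.63444 0.00392 0.22282] tcp [0.63255 0.00415 0.38981] zdir [ 0.0113 -0.0014 -0.9999] F [  0.69 -12.67  -0.33] gap 0.0135
```

>>> {"method": "arm_command", "body": {
  "steps": [
    [[0.003,0,0,0,0.0014,0,-1],[0.004,0,0,0,0.0018,0,-1],[0.004,0,0,0,0.0018,0,-1]]
  ]
}}

```text
time_s: 18.3
position: [0.6325, 0.0048, 0.3898]
tcp_rot: [0.006, -0.02, 1.0, -0.001]
contact_force: [-0.3, -11.2, 0.2]
finger_gap: 0.0138
```

```bash
python3 st.py
```

```text
18.3 grasp [0.63439 0.00469 0.22281] tcp [0.63253 0.00482 0.3898 ] zdir [ 1.120e-02 -8.000e-04 -9.999e-01] F [ -0.31 -11.16   0.19] gap 0.0138
```

>>> {"method": "arm_command", "body": {
  "steps": [
    [[0.003,0,0,0,0.0012,0,-1],[0.003,0,0,0,0.0016,0,-1],[0.003,0,0,0,0.0016,0,-1]]
  ]
}}

```text
time_s: 18.68
position: [0.6325, 0.0053, 0.3898]
tcp_rot: [0.006, -0.02, 1.0, -0.001]
contact_force: [-1.7, -11.3, 0.5]
finger_gap: 0.0136
```

```bash
python3 st.py
```

```text
18.675 grasp [0.63437 0.00508 0.22278] tcp [0.63253 0.00529 0.38977] zdir [ 0.011  -0.0013 -0.9999] F [ -1.73 -11.26   0.51] gap 0.0136
```

>>> {"method": "arm_command", "body": {
  "steps": [
    [[0.003,0,0,0,0.0013,0,-1],[0.004,0,0,0,0.0017,0,-1],[0.004,0,0,0,0.0017,0,-1]]
  ]
}}

```text
time_s: 19.05
position: [0.6325, 0.0058, 0.3898]
tcp_rot: [0.005, -0.02, 1.0, -0.001]
contact_force: [-1.1, -13.0, 0.6]
finger_gap: 0.0138
```

```bash
python3 st.py
```

```text
19.05 grasp [0.63436 0.00561 0.2228 ] tcp [0.63253 0.00577 0.38979] zdir [ 0.011  -0.001  -0.9999] F [ -1.1  -13.01   0.6 ] gap 0.0138
```

>>> {"method": "arm_command", "body": {
  "steps": [
    [[0,0,0,0,0.0005,0,-1],[0,0,0,0,-0.0005,0,-1],[0,0,0,0,-0.001,0,-1],[0,0,0,0,-0.001,0,-1]]
  ]
}}

```text
time_s: 19.55
position: [0.6325, 0.0047, 0.3898]
tcp_rot: [0.006, -0.02, 1.0, -0.001]
contact_force: [-0.5, -4.9, -0.5]
finger_gap: 0.0141
```

```bash
python3 st.py
```

```text
19.55 grasp [0.63439 0.0045  0.2228 ] tcp [0.63254 0.00473 0.38979] zdir [ 0.0111 -0.0014 -0.9999] F [-0.49 -4.89 -0.52] gap 0.0141
```

>>> {"method": "arm_command", "body": {
  "steps": [
    [[0,0,0,0,-0.0008,0,-1],[0,0,0,0,-0.0012,0,-1],[0,0,0,0,-0.0012,0,-1],[0,0,0,0,-0.0012,0,-1]]
  ]
}}

```text
time_s: 20.05
position: [0.6326, 0.0034, 0.3898]
tcp_rot: [0.006, -0.02, 1.0, -0.001]
contact_force: [-0.5, -5.2, 0.3]
finger_gap: 0.0142
```

```bash
python3 st.py
```

```text
20.05 grasp [0.63447 0.00308 0.22282] tcp [0.63258 0.00337 0.38981] zdir [ 0.0113 -0.0017 -0.9999] F [-0.48 -5.15  0.35] gap 0.0142
```

Not caught yet: it moved back freely under about 5 N. Push on further.

>>> {"method": "arm_command", "body": {
  "steps": [
    [[0.002,0,0,0,0.0015,0,-1],[0.004,0,0,-0.0001,0.0025,0,-1],[0.004,0,0,-0.0001,0.0032,0,-1],[0.004,0,0,-0.0001,0.0037,0,-1],[0.004,0,0,-0.0001,0.0037,0,-1]]
  ]
}}

```text
time_s: 20.68
position: [0.6325, 0.0059, 0.3898]
tcp_rot: [0.006, -0.02, 1.0, -0.0]
contact_force: [-1.2, -13.0, -0.6]
finger_gap: 0.0139
```

```bash
python3 st.py
```

```text
20.675 grasp [0.63434 0.00579 0.2228 ] tcp [0.63248 0.00587 0.38979] zdir [ 1.110e-02 -5.000e-04 -9.999e-01] F [ -1.16 -13.04  -0.61] gap 0.0139
```

>>> {"method": "arm_command", "body": {
  "steps": [
    [[0.003,0,0,0,0.0014,0,-1],[0.003,0,0,0,0.0018,0,-1],[0.003,0,0,0,0.0018,0,-1]]
  ]
}}

```text
time_s: 21.05
position: [0.6325, 0.0065, 0.3898]
tcp_rot: [0.005, -0.02, 1.0, -0.0]
contact_force: [-0.3, -12.5, -0.4]
finger_gap: 0.0139
```

```bash
python3 st.py
```

```text
21.05 grasp [0.63431 0.00643 0.22281] tcp [0.63247 0.00649 0.3898 ] zdir [ 1.100e-02 -4.000e-04 -9.999e-01] F [ -0.3  -12.55  -0.39] gap 0.0139
```

>>> {"method": "arm_command", "body": {
  "steps": [
    [[0.003,0,0,0,0.0014,0,-1],[0.003,0,0,0,0.0018,0,-1],[0.003,0,0,0,0.0018,0,-1]]
  ]
}}

```text
time_s: 21.42
position: [0.6325, 0.0072, 0.3898]
tcp_rot: [0.005, -0.019, 1.0, -0.0]
contact_force: [-0.8, -11.9, -0.2]
finger_gap: 0.0135
```

```bash
python3 st.py
```

```text
21.425 grasp [0.63427 0.00717 0.22281] tcp [0.63246 0.00718 0.3898 ] zdir [ 0.0108 -0.     -0.9999] F [ -0.76 -11.87  -0.19] gap 0.0135
```

>>> {"method": "arm_command", "body": {
  "steps": [
    [[0.002,0,0,0,0.0013,0,-1],[0.003,0,0,0,0.0016,0,-1],[0.003,0,0,0,0.0016,0,-1]]
  ]
}}

```text
time_s: 21.8
position: [0.6325, 0.0078, 0.3898]
tcp_rot: [0.005, -0.019, 1.0, 0.0]
contact_force: [-1.5, -11.5, 0.7]
finger_gap: 0.0141
```

```bash
python3 st.py
```

```text
21.8 grasp [0.63424 0.00786 0.22278] tcp [0.63246 0.00776 0.38977] zdir [ 1.060e-02  6.000e-04 -9.999e-01] F [ -1.5  -11.54   0.66] gap 0.0141
```

>>> {"method": "arm_command", "body": {
  "steps": [
    [[0.002,0,0,0,0.0013,0,-1],[0.002,0,0,0,0.0016,0,-1],[0.002,0,0,0,0.0016,0,-1]]
  ]
}}

```text
time_s: 22.18
position: [0.6324, 0.0087, 0.3898]
tcp_rot: [0.005, -0.019, 1.0, 0.0]
contact_force: [-0.8, -7.5, 0.4]
finger_gap: 0.0138
```

```bash
python3 st.py
```

```text
22.175 grasp [0.63419 0.00879 0.22283] tcp [0.63243 0.00866 0.38982] zdir [ 1.050e-02  8.000e-04 -9.999e-01] F [-0.84 -7.47  0.44] gap 0.0138
```

A clear drop (11.5 to 7.5 N): that should be the click. I test it by easing back.

>>> {"method": "arm_command", "body": {
  "steps": [
    [[0,0,0,0,0,0,-1],[0,0,0,0,-0.0006,0,-1],[0,0,0,0,-0.0014,0,-1],[0,0,0,0,-0.0014,0,-1]]
  ]
}}

```text
time_s: 22.68
position: [0.6324, 0.0081, 0.3898]
tcp_rot: [0.005, -0.019, 1.0, 0.001]
contact_force: [0.2, 4.1, 0.5]
finger_gap: 0.0136
```

```bash
python3 st.py
```

```text
22.675 grasp [0.6342  0.00852 0.22281] tcp [0.63243 0.0081  0.3898 ] zdir [ 0.0106  0.0026 -0.9999] F [0.23 4.14 0.47] gap 0.0136
```

It is caught: the catch now pulls back at +4 N. Let go and rise.

>>> {"method": "arm_command", "body": {
  "steps": [
    [[0,0,0,0,0.0004,0,-1],[0,0,0,0,0.0004,0,-0.2],[0,0,0,0,0.0004,0,0],[0,0,0,0,0.0004,0,0],[0,0,0,0,0.0004,0.02,0],[0,0,0,0,0.0004,0.06,0],[0,0,0,0,0.0004,0.1,0],[0,0,0,0,0.0004,0.1,0]]
  ]
}}

```text
time_s: 23.68
position: [0.6324, 0.0085, 0.493]
tcp_rot: [0.008, -0.019, 1.0, 0.001]
contact_force: [-0.4, 0.7, -0.4]
finger_gap: 0.0461
```

>>> {"method": "arm_command", "body": {
  "steps": [
    [[0,0,0,-0.03,0,0,0],[0,0,0,-0.08,0,0,0],[0,0,0,-0.13,0,0,0],[0,0,0,-0.18,0,0,0],[0,0,0,-0.22,0,0,0],[0,0,0,-0.22,0,0,0]]
  ]
}}

```text
time_s: 24.42
position: [0.4106, 0.0086, 0.4926]
tcp_rot: [0.008, -0.019, 1.0, 0.001]
contact_force: [0.0, 0.4, -0.1]
finger_gap: 0.0463
```

```bash
python3 - <<'E'
from h import *
S=snap("side");T=snap("top"); print(bot.observe()["position"],bot.observe()["contact_force"])
c=np.array([.634,.0085,.228]);print("handle top expected T,S",proj(T,c),proj(S,c))
save("fin",np.vstack([cv2.resize(S[0][100:380,220:500],(560,560),interpolation=cv2.INTER_CUBIC)]))
save("fint",cv2.resize(T[0][80:300,180:520],(782,506),interpolation=cv2.INTER_CUBIC))
E
```

```text
[0.41264128 0.00848151 0.49277338] [1.08750497 0.23689562 0.63822331]
handle top expected T,S [354.34684659 148.51863715] [371.08613907 154.15223375]
```

View pics/fin.png

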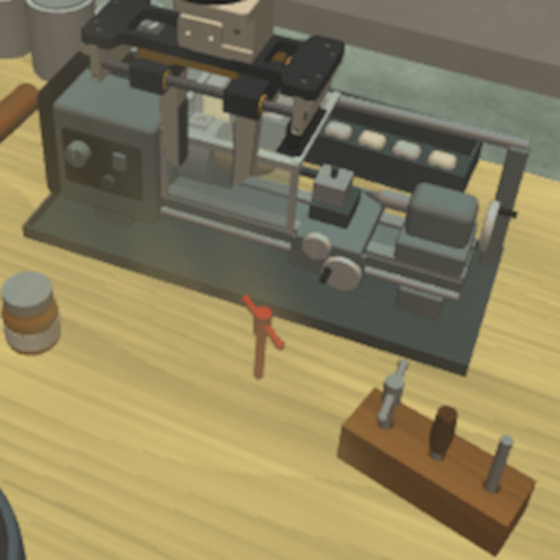

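View pics/fint.png

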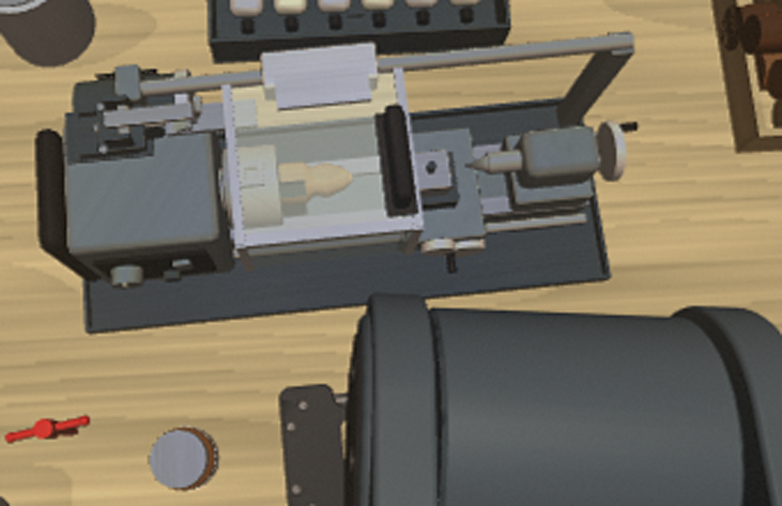

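The guard covers the chuck. Its handle, at top (353,149), is where I released it (expected (354,148.5)), and the key stands in the stand. The arm is clear, so I hand in.

```bash
python3 -c "
from workcell import bot
print(bot.finish_job(), bot.observe()['time_s'])"
```

```text
the job is handed in; nothing more can be done
the job is handed in; nothing more can be done
```

The chuck key now stands in the free bore of the tool stand, and the guard is shut over the chuck and held by its catch. I handed the job in at about 24.5 s of the 72 s allowed.

- **Key:** I pulled it straight up out of the chuck and lowered it into the bore until it seated, with about 7.6 N felt at the bottom. The last side picture shows it upright in the bore.
- **Guard:** The push crested at about 16 N, eased to about 12 N, and dropped to 7.5 N at the click. I did not push on to the rubber stop. Easing back afterwards, the catch held the guard (+4 N pull), so I let go. In the last top picture the handle is within 2 px of where I released it.
- **Failed check:** An earlier ease-back, about 3 mm before the click, showed the guard was not caught yet. I kept hold of it and pushed on.
- **Disagreement:** The click came about 7 mm after the crest I felt, against the 3 to 5 mm stated. I put this down to sensor noise and a broad crest.
- **Other things on the bench:** I did not touch the red look-alikes or anything else. In the last pictures the items in view look undisturbed.

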